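# Cork moisture reading before bottling

## Robot

A 6-joint arm with a two-finger parallel gripper is mounted at the origin on a cart in front of the work surface, level with it; the furniture and walls round the work are solid. World frame = base frame: x ahead of the robot, y to its left, z up, the work surface at z = 0. Lengths are in m, angles in rad, forces in N, time in s.
With the tool pointing down it reaches from about 0.35 to 0.975 m from the base axis. Payload 4.9 kg.
Tool frame: the origin (TCP) lies at the very end of the fingers, on their centre line; the grasp point (between the pads) lies 19 mm behind it (ctrl.grip_point_offset is the distance from the TCP to the grasp point, in m); z points along the fingers, y is the line along which they close (so a half turn about z gives the same grasp; the last joint's range is limited). The gripper opens to 85 mm and grips with 20 to 120 N. Pads are 22 mm wide; open, the fingers measure 114 mm over their backs; the gripper's body (76 mm by 85 mm) begins 54 mm behind the grasp point. The pads swing forward as they close: fully open they stand 13 mm farther back than shut.
Start: joints at [-1.384, 0.053, 1.613, -0, 1.476, -0.119], TCP at [0.188, -0.596, 0.231] pointing down, gripper open.
Joint ranges: [-3.01, 3.01], [-1.01, 2.22], [0.06, 2.58], [-1.02, 4.17], [0.09, 2.62], [-3.14, 3.14]. Speed limits (rad/s): [2.57, 2.57, 3.14, 3.14, 3.14, 3.14].

## Interface

Orientations are given as a rotation vector (axis times angle).
In Python, from station import ctrl gives the robot as it stands.
- The arm moves only by the tool send_rows, never from a script. Its argument "rows" is a list of rows, each a list of 3 entries, a list of its own where there are three numbers: the finger opening in cm, from 0 to 8.54, then the shift along the tool's x, y, z in cm, then the turn about the tool's z in degrees. A call has 1 to 10 rows; each row shifts and turns the commanded pose from where the row before left it, along the tool's axes as they then stand; what a row does not reach is not made up. A row lasts 1/8 s, in which the tool goes at most 62.5 mm and 10.7 degrees, less where a joint would pass 70% of its speed; a pose out of reach is approached as far as the arm can. A call with a gripper value outside its range is refused whole. The fingers move at their own pace and stop on an object; "newtons" is the grip in N (left out, the last holds). Time passes only in rows, so rows that do not move let the fingers close. It gives the time, the measured TCP pose, the force, the opening and the grip force at its end, in the units of the state.
- ctrl.get_obs(): the state, without advancing time (a new reading comes with each control period).
- ctrl.get_image(name): name is "side" or "top" or "wrist"; returns a dict with "frame" (420x560x3 uint8, red, green, blue), "range_z" (420x560 float32, m along the optical axis (not along the pixel's ray), 0 where there is no reading), "fx", "fy", "cx", "cy" (pixels), "cam_to_world" (4x4, takes a point from camera to world coordinates). Camera axes: x right, y down, z forward; pixel columns grow to the right and rows downward; lengths in m; the calibration is good to about 2 mm. A picture is of the moment at which its call begins.
- ctrl.finish_job(): hands the job in; it is judged then, once.
The state is a dict: "t": time; "q": joint angles; "dq": joint speeds; "effort": joint torques, N m; "tool_pos": TCP position; "tool_rot": TCP orientation; "contact_force": force on the tool from outside, world axes, zero at the start; "wrist_torque": the same for the moment, N m; "opening": finger opening in m; "grip_force": force on a finger pad.
Only numpy, scipy, OpenCV 4.12 (cv2) and the standard library are available. Lean on these libraries where they do the work, as an engineer would, in place of code of your own. Each camera call takes 0.05 s, during which the arm holds its last target. There are 200 camera calls.

## Task

Take a moisture reading of the sample cork: stand the ink-ringed cork, ring up, fully down in the round cork holder and let go of it while the meter is still in its cradle. Then lift the hand-held moisture meter out of its cradle and, keeping it upright, press its spring-loaded contact head gently on the ink ring, so that the spring gives by about half but does not bottom out. Finish while still holding the meter there, plumb and under that light push; leave the loose end cap and plain cork alone.

Things in the scene. Friction and masses are not known exactly. Their poses are not given: they have to be found in the camera images.
- cork: sample cork, natural cork cylinder 24 mm across and 44 mm tall, standing on its end on the table, its upper end stamped with a dark ink ring 14 mm across; 12 g. Origin: centre of its lower end; z axis along the cork, towards the ringed end
- cork_top (a point): centre of the ink ring on the cork's upper end, 44 mm above its origin
- holder: cork holder, fixed to the table: grey 68 x 68 mm base plate 12 mm high with a round black socket, 51 to 59 mm across outside, its rim 30 mm above the table. Round bore 32 mm wide, flaring to 40 mm over its top 6 mm; brass floor 12 mm above the table. A seated cork's top is 56 mm above the table. Origin: centre of the underside, z up
- seat (a point): centre of the bore's floor, 12 mm above the table: where the cork's lower end goes
- cradle: meter cradle, fixed to the table: base 72 x 68 mm, two upright grey cheeks whose tops, 50 mm above the table, carry the meter's housing; lips reach up to 59 mm round the housing's foot with 2 mm play. Lift the meter straight up at least 55 mm to clear it. Origin: centre of the underside, z up; its open front faces -x
- meter: hand-held moisture meter, upright in the cradle, 0.2 kg: grey housing 30 (x) x 44 (y) x 84 (z) mm, display on its -x face, ribbed grip patches on its two y faces (take it there, across 44 mm); below it a black neck 22 mm across, 18 mm long, then the contact head. Origin: centre of the housing's underside (50 mm above the table in the cradle); z up. Its yaw is the cradle's
- meter_top (a point): centre of the housing's top face, 84 mm above the meter's origin
- head_tip (a point): centre of the flat underside of the contact head, a brass disc 13 mm across; 35 mm below the meter's origin when the spring is relaxed
- meter_head (a joint): how far the contact head is pushed up into the meter, m: 0 relaxed, 0.011 at its stop. Spring: about 2 N to start it, then 0.45 N per mm, about 7 N just before the stop; half way is about 4 to 4.5 N
- end_cap: loose flat steel pipe end cap, 51 mm across, 9 mm high; leave alone. Origin: centre of underside
- plain_cork: another cork, lying on its side, no ink ring, 24 x 44 mm; leave alone. Origin: under its middle
There are look-alikes about, which are no part of the job. What is shaped like the cork but turquoise is not meant.

How it is judged:
On the way:
1. the ringed cork stands fully down in the holder, ring up and let go, the meter still in its cradle (horizontal distance between cork and seat below 0.006 m and z of cork in the frame of seat below 0.003 m and angle between cork's own z axis and vertical below 0.12 rad and z of cork_top in the frame of seat above 0.03 m and contact force between the fingers and cork below 0.05 N and z of meter in the frame of cradle below 0.053 m and horizontal distance between meter and cradle below 0.006 m), for 0.2 s.
At the end, for the whole second after the job is handed in: Cork in the bore to within 3 mm, ring up, untouched by fingers; the gripper holds the meter still, within 0.1 rad of plumb, head within 6 mm of the ring's centre, pushed in 2 to 9.5 mm with 2.3 to 8 N on the cork; the meter touches neither holder nor cradle (horizontal distance between cork and seat below 0.006 m and z of cork in the frame of seat below 0.003 m and z of cork_top in the frame of seat above 0.03 m and angle between cork's own z axis and vertical below 0.12 rad and contact force between each of the arm, the fingers and cork below 0.05 N and horizontal distance between head_tip and cork_top below 0.006 m and contact force between meter and cork between 2.3 and 8 N and value of joint meter_head between 0.002 and 0.0095 m and angle between meter's own z axis and vertical below 0.1 rad and contact force between the fingers and meter above 2 N and contact force between meter and holder below 0.05 N and contact force between meter and cradle below 0.05 N and linear speed of meter below 0.02 m/s); the arm keeps its last pose, push and grip.
It fails at once if the meter is tipped over or dropped (more than 0.5 rad from upright) (angle between meter's own z axis and vertical above 0.5 rad).
It fails at once if the meter is pressed hard on the cork (over 15 N) (contact force between meter and cork above 15 N).
It fails at once if the end cap is disturbed (over 20 mm) (distance of end_cap from where it was at the start of the episode above 0.02 m).
It fails at once if the plain cork is disturbed (over 20 mm) (distance of plain_cork from where it was at the start of the episode above 0.02 m).
It also fails if it takes over 53 s, if anything falls off the work surface, if the arm or the gripper's body presses on something with over 40 N, if the wrist force passes 120 N, or if a joint passes its speed limit or range.

## Working session

There is one attempt and no reset: what is moved stays moved. The work goes in short steps, Python scripts to look and compute and a tool call to move; the robot and the scene stay as the last step left them, time stands still between calls to the robot, and variables do not carry over. Pictures are saved under pics/ and viewed, at most 11 in all, crops included, and the job is handed in when it is done.

Besides the shell and the picture viewer there is one more tool, called after ">>>" by a JSON object that holds its "fn" and its "kwargs". send_rows: Moves the arm, as the interface text tells. Its arguments: {"type":"object","properties":{"rows":{"type":"array","items":{"type":"array"}},"newtons":{"type":"number"}},"required":["rows"]}

```bash
mkdir -p pics; ls
cat > h.py <<'E'
from station import ctrl
import numpy as np, cv2
def save(im,n): cv2.imwrite('pics/'+n+'.png',cv2.cvtColor(im['frame'],cv2.COLOR_RGB2BGR))
def cloud(im):
    z=im['range_z'];v,u=np.mgrid[:z.shape[0],:z.shape[1]]
    P=np.stack([(u-im['cx'])/im['fx']*z,(v-im['cy'])/im['fy']*z,z],-1)
    T=im['cam_to_world'];W=P@T[:3,:3].T+T[:3,3];W[z==0]=np.nan;return W
def ray(im,u,v,h):
    T=im['cam_to_world'];d=T[:3,:3]@np.array([(u-im['cx'])/im['fx'],(v-im['cy'])/im['fy'],1]);o=T[:3,3]
    return o+d*(h-o[2])/d[2]
E
python3 - <<'E'
from h import *
import pickle
d={n:ctrl.get_image(n) for n in('top','side','wrist')}
pickle.dump(d,open('d0.pkl','wb'))
for n in d: save(d[n],n+'0'); print(n,d[n]['cam_to_world'].round(3).tolist(),d[n]['fx'])
o=ctrl.get_obs();print(o)
E
```

```text
pics
top [[0.029, -0.996, 0.09, 0.488], [-1.0, -0.029, 0.002, -0.231], [0.001, -0.09, -0.996, 0.948], [0.0, 0.0, 0.0, 1.0]] 472.16117884198184
side [[-0.991, -0.064, 0.116, 0.459], [-0.132, 0.491, -0.861, 0.477], [-0.002, -0.869, -0.495, 0.529], [0.0, 0.0, 0.0, 1.0]] 527.8723419181005
wrist [[0.302, -0.907, -0.292, 0.262], [-0.953, -0.288, -0.09, -0.571], [-0.002, 0.306, -0.952, 0.374], [0.0, 0.0, 0.0, 1.0]] 300.8377047535866
{'t': 0.15, 'q': array([-1.38403452e+00,  5.31984903e-02,  1.61397996e+00,  2.31402662e-05,
        1.47596145e+00, -1.18971986e-01]), 'dq': array([-0.00027898, -0.00064674, -0.00384676, -0.00182837, -0.00013369,
       -0.00080761]), 'effort': array([ 2.70000610e-04, -3.94241095e+01, -3.70723450e+01, -1.15772596e-04,
        4.71255044e-03,  1.76032518e-05]), 'tool_pos': array([ 0.18805506, -0.59553889,  0.23034877]), 'tool_rot': array([-3.10342868e+00, -4.78138275e-01,  4.61784642e-05]), 'contact_force': array([ 0.01282221, -0.3365951 , -0.57218514]), 'wrist_torque': array([ 0.00774068, -0.01342328, -0.02212549]), 'grip_force': 0.0, 'opening': 0.08546480537137345}
```

View pics/top0.png

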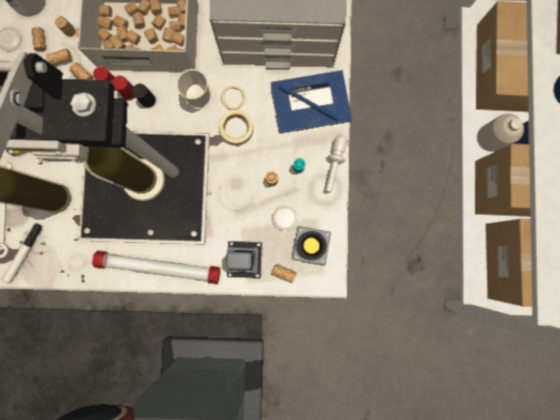

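View pics/side0.png

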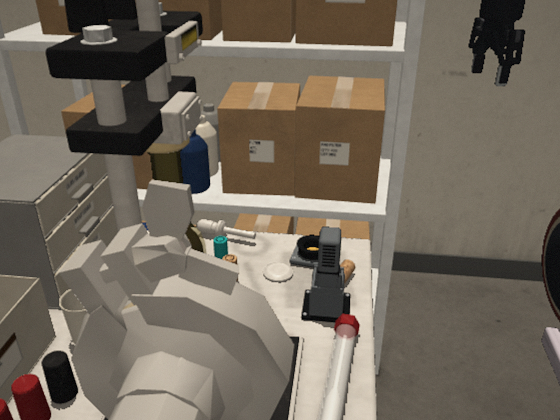

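The top view shows the ringed cork at (272,178), the turquoise one at (299,165) and the holder at (312,246). The end cap is at (285,218), the plain cork at (285,273) and the meter in its cradle at (242,259). The side view shows the meter at (328,260), with a tall press to the left.

Run:
```python
from h import *
import pickle
d=pickle.load(open('d0.pkl','rb'));im=d['top'];W=cloud(im)
B=lambda a,b,c,e:np.s_[b:e,a:c]
for n,s,lo,hi in[('cork',B(260,166,284,190),.038,.055),('turq',B(288,153,311,176),.036,.055),('holder rim',B(290,222,335,270),.024,.035),('holder base',B(288,222,335,270),.008,.0165),('cap',B(270,204,300,232),.006,.013),('plain',B(268,260,302,288),.01,.03),('meter',B(220,236,266,282),.115,.15),('cradle',B(218,234,268,284),.008,.02),('cradle lips',B(218,234,268,284),.045,.065)]:
    p=W[s].reshape(-1,3);p=p[(p[:,2]>lo)&(p[:,2]<hi)]
    if len(p)<3: print(n,len(p));continue
    r=cv2.minAreaRect((p[:,:2]*1000).astype(np.float32))
    print(n,len(p),'med z %.4f'%np.median(p[:,2]),'rect c',np.round(r[0],1),'size',np.round(r[1],1),'ang',round(r[2],1))
# brass floor colour
f=im['frame'];h=cv2.cvtColor(f,cv2.COLOR_RGB2HSV)
m=(h[...,0]>20)&(h[...,0]<35)&(h[...,1]>150);m[:225]=0;m[270:]=0;m[:,:290]=0;m[:,335:]=0
v,u=np.nonzero(m);print('floor',u.mean(),v.mean(),len(u),ray(im,u.mean(),v.mean(),.012))
big=cv2.resize(f[140:300,200:360],(640,640),interpolation=cv2.INTER_CUBIC)
cv2.imwrite('pics/topc.png',big[...,::-1])
p=W[140:300,200:350].reshape(-1,3);print('table z',np.nanmedian(p[np.abs(p[:,2])<.006][:,2]))
```

```text
cork 120 med z 0.0437 rect c [ 630.7 -211.2] size [21.6 21.3] ang 1.5
turq 126 med z 0.0438 rect c [ 659.2 -264.7] size [23.4 21.5] ang 2.7
holder rim 458 med z 0.0295 rect c [ 502.1 -293.5] size [56.2 54.5] ang 1.6
holder base 707 med z 0.0118 rect c [ 503.2 -289.7] size [92.6 83.1] ang 2.8
cap 400 med z 0.0086 rect c [ 555.9 -243.3] size [55.3 46.6] ang 83.9
plain 279 med z 0.0219 rect c [ 457.9 -245.2] size [44.  47.7] ang 70.5
meter 466 med z 0.1334 rect c [ 470.9 -161.4] size [29.3 45.2] ang 1.7
cradle 74 med z 0.0091 rect c [ 465.1 -152.9] size [80.1 84. ] ang 1.7
cradle lips 250 med z 0.0570 rect c [ 471.4 -161.8] size [56.1 49.3] ang 89.4
floor 311.16157205240177 245.14410480349346 229 [ 0.50288174 -0.2930149   0.012     ]
table z 9.973650783134946e-05
```

View pics/topc.png

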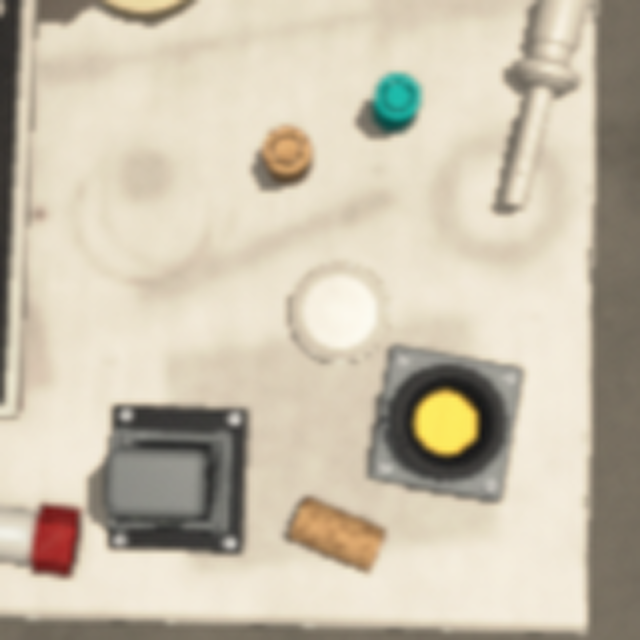

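Checks out: cork (0.631, −0.211) with its top at 44 mm, seat (0.5027, −0.293), meter (0.471, −0.1615) with its top at 134 mm. I'll move above the cork.

>>> {"fn": "send_rows", "kwargs": {"rows": [[6,[0,0,0],9.4],[6,[0,0,0],9.4],[6,[0,0,0],9.4],[6,[0,0,0],9.3]], "newtons": 25}}

```text
t: 0.65
tool_pos: [0.1881, -0.5957, 0.2307]
tool_rot: [-3.092, 0.553, 0.001]
contact_force: [0.5, 0.3, -0.1]
opening: 0.0597
grip_force: 0.0
```

>>> {"fn": "send_rows", "kwargs": {"rows": [[6,[2.85,-5.13,1.0],0],[6,[2.85,-5.13,1.0],0],[6,[2.85,-5.13,1.0],0],[6,[2.85,-5.13,1.0],0],[6,[2.85,-5.13,1.0],0],[6,[2.85,-5.13,1.0],0],[6,[2.85,-5.13,1.0],0],[6,[2.85,-5.13,1.0],0],[6,[2.85,-5.13,1.0],0],[6,[2.85,-5.13,1.0],0]]}}

```text
t: 1.9
tool_pos: [0.6324, -0.2097, 0.1307]
tool_rot: [3.094, -0.545, -0.0]
contact_force: [0.8, -1.1, -0.1]
opening: 0.0595
grip_force: 0.0
```

>>> {"fn": "send_rows", "kwargs": {"rows": [[6,[0,0,0],0],[6,[0,0,0],0]]}}

```text
t: 2.15
tool_pos: [0.631, -0.2111, 0.1308]
tool_rot: [3.094, -0.544, -0.002]
contact_force: [-0.4, -0.5, 0.9]
opening: 0.0601
grip_force: 0.0
```

```bash
cat >> h.py <<'E'
from scipy.spatial.transform import Rotation as Ro
def to(x,y,z,yaw=None):
    o=ctrl.get_obs();R=Ro.from_rotvec(o['tool_rot']).as_matrix()
    w=np.degrees(np.arctan2(R[1,0],R[0,0]))
    print('t',round(o['t'],2),'pos',o['tool_pos'].round(4),'yaw %.2f'%w,'tool z',R[:,2].round(3),'open',round(o['opening'],4),'grip',round(o['grip_force'],1),'F',o['contact_force'].round(1))
    print('shift cm',(R.T@(np.array([x,y,z])-o['tool_pos'])*100).round(2),'turn',None if yaw is None else round(w-yaw,2))
E
python3 - <<'E'
from h import *
to(.631,-.211,.020,-20)
im=ctrl.get_image('wrist');save(im,'w1')
W=cloud(im);m=(W[...,2]>.04)&(W[...,2]<.048)
n,l,s,c=cv2.connectedComponentsWithStats(m.astype(np.uint8))
for i in range(1,n):
    if s[i,4]>80:
        p=W[l==i];r=cv2.minAreaRect((p[:,:2]*1000).astype(np.float32));print(s[i],np.round(r[0],1),np.round(r[1],1),np.median(p[:,2]).round(4))
E
```

```text
t 2.15 pos [ 0.631  -0.2111  0.1308] yaw -19.95 tool z [-0.001 -0.    -1.   ] open 0.0601 grip 0.0 F [-0.4 -0.5  0.9]
shift cm [ 1.000e-02 -2.000e-02  1.108e+01] turn 0.05
[  0  37  31  76 586] [791.  -68.2] [18.8 50.3] 0.0441
[315 147  32  32 782] [ 657.8 -262. ] [23.6 23.4] 0.0452
[264 202  30  30 678] [ 629.8 -209.3] [23.6 23.5] 0.0452
[ 52 268  26  22 199] [641.1 -18.7] [21.3 10.7] 0.0439
[  0 285  28   9 140] [647.9  34. ] [23.2  3.5] 0.0439
[ 45 307  11  30 159] [605.5  21.8] [ 4.5 28.6] 0.044
[262 350  49  17 273] [ 492.3 -166.2] [46.9 12.9] 0.0439
```

View pics/w1.png

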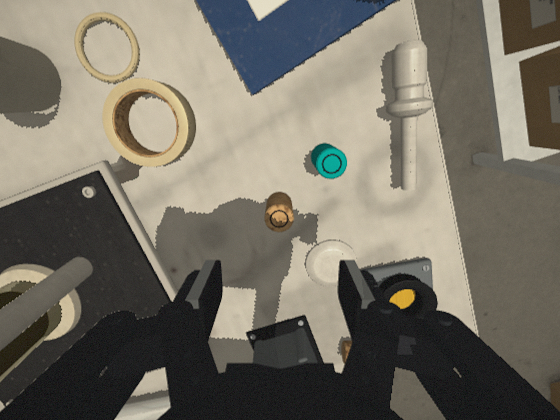

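The wrist view shows the ringed cork at (279,217) between the finger lines, the turquoise one at (330,161) clear of them, and the holder at (405,297). I'll descend and grasp.

>>> {"fn": "send_rows", "kwargs": {"rows": [[6,[0,0,3.5],0],[6,[0,0,3.5],0],[5,[0,-0.1,2.5],0],[5,[0,0,1.5],0],[5,[0,0,0],0],[2,[0,0,0],0],[2,[0,0,0],0],[2,[0,0,0],0],[2,[0,0,0],0],[2,[0,0,0],0]], "newtons": 25}}

```text
t: 3.45
tool_pos: [0.6328, -0.211, 0.0232]
tool_rot: [3.093, -0.545, 0.004]
contact_force: [-1.0, -0.4, 6.5]
opening: 0.023
grip_force: 24.9
```

>>> {"fn": "send_rows", "kwargs": {"rows": [[2,[0,0,0],0],[2,[0,0,-2],0],[2,[0,0,-4],0],[2,[0,0,-2],0],[2,[0,0,0],0]]}}

```text
t: 4.08
tool_pos: [0.6331, -0.2108, 0.1041]
tool_rot: [3.093, -0.545, 0.007]
contact_force: [-0.0, 0.2, -0.3]
opening: 0.0227
grip_force: 24.5
```

Run:
```python
from h import *
to(.5027,-.293,.032+.06,-20)
im=ctrl.get_image('wrist');save(im,'w2')
W=cloud(im)
m=(W[...,2]>.09)&(W[...,2]<.14)&(np.hypot(W[...,0]-.63,W[...,1]+.21)<.02)
p=W[m];print(len(p),np.median(p,0) if len(p) else 0, p[:,2].max() if len(p) else 0)
# holder
h=cv2.cvtColor(im['frame'],cv2.COLOR_RGB2HSV);m=((h[...,0]>20)&(h[...,0]<35)&(h[...,1]>150)).astype(np.uint8);m&=(np.abs(W[...,2]-.012)<.006).astype(np.uint8)
n,l,s,c=cv2.connectedComponentsWithStats(m)
for i in range(1,n):
    if s[i,4]>50: print(s[i],ray(im,*c[i],.012).round(4))
```

```text
t 4.08 pos [ 0.6331 -0.2108  0.1041] yaw -19.97 tool z [ 0.004 -0.002 -1.   ] open 0.0227 grip 24.5 F [-0.   0.2 -0.3]
shift cm [-9.45 12.17  1.17] turn 0.03
3960 [ 0.63694108 -0.2112937   0.12558819] 0.13998328916800784
[408 309  21  15 193] [ 0.497  -0.2984  0.012 ]
```

View pics/w2.png

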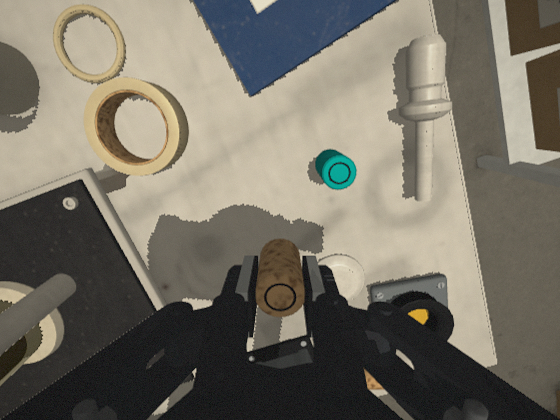

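The cork is held, ring up at (280,297). I'll check its tilt and its offset in the grip, then move over the holder.

```bash
cat > corkpose.py <<'E'
from h import *
def pose(im,o):
    W=cloud(im);h=cv2.cvtColor(im['frame'],cv2.COLOR_RGB2HSV)
    t=o['tool_pos'];m=(np.hypot(W[...,0]-t[0],W[...,1]-t[1])<.03)&(W[...,2]>t[2]-.03)&(W[...,2]<t[2]+.03)&(h[...,0]<25)&(h[...,1]>70)
    print('z pct',np.percentile(W[m][:,2],[1,50,99]).round(4))
    zt=np.median(W[m&(W[...,2]>t[2]+.015)][:,2]);k=m&(abs(W[...,2]-zt)<.004);p=W[k]
    c=p.mean(0);n=np.linalg.svd(p-c,full_matrices=False)[2][2];n*=np.sign(n[2])
    r=cv2.minAreaRect((p[:,:2]*1000).astype(np.float32))
    print('top n',n.round(3),'mean',c.round(4),'rect',np.round(r[0],1),np.round(r[1],1),'rel tcp',(c-t).round(4))
E
python3 - <<'E'
from corkpose import *
o=ctrl.get_obs();pose(ctrl.get_image('wrist'),o)
E
```

```text
z pct [0.0836 0.1229 0.1251]
top n [ 0.05  -0.02   0.999] mean [ 0.6303 -0.2093  0.1236] rect [ 629.2 -208.9] [23.1 26. ] rel tcp [-0.0016  0.001   0.0217]
```

>>> {"fn": "send_rows", "kwargs": {"rows": [[2,[-1.6,2.03,0.2],0],[2,[-1.6,2.03,0.2],0],[2,[-1.6,2.03,0.2],0],[2,[-1.6,2.03,0.2],0],[2,[-1.6,2.03,0.2],0],[2,[-1.6,2.03,0.2],0],[2,[0,0,0],0],[2,[0,0,0],0]]}}

```text
t: 5.18
tool_pos: [0.4996, -0.2913, 0.0882]
tool_rot: [-3.093, 0.545, 0.002]
contact_force: [0.3, -0.3, 0.2]
opening: 0.023
grip_force: 24.6
```

Run:
```python
from corkpose import *
to(.5027,-.293,.036,-20)
o=ctrl.get_obs();im=ctrl.get_image('wrist');pose(im,o);save(im,'w3')
W=cloud(im)
m=(abs(W[...,2]-.03)<.004)&(np.hypot(W[...,0]-.5027,W[...,1]+.293)<.045)
p=W[m];
if len(p)>20:
    (a,b,c)=np.linalg.lstsq(np.c_[2*p[:,:2],np.ones(len(p))],(p[:,:2]**2).sum(1),rcond=None)[0];print('rim pts',len(p),'fit',a,b,np.sqrt(c+a*a+b*b), p.min(0),p.max(0))
m=(abs(W[...,2]-.012)<.003)&(np.hypot(W[...,0]-.5027,W[...,1]+.293)<.06);p=W[m];r=cv2.minAreaRect((p[:,:2]*1000).astype(np.float32));print('base',len(p),r)
s=ctrl.get_image('side');save(s,'s3')
```

```text
t 5.17 pos [ 0.4996 -0.2913  0.0882] yaw -19.98 tool z [-0.001  0.001 -1.   ] open 0.023 grip 24.6 F [ 0.3 -0.3  0.2]
shift cm [0.35 0.06 5.22] turn 0.02
z pct [0.0691 0.1092 0.1114]
top n [ 0.047 -0.022  0.999] mean [ 0.4981 -0.2904  0.11  ] rect [ 496.7 -289.8] [23.1 24.5] rel tcp [-0.0015  0.001   0.0218]
rim pts 2539 fit 0.5014413440407088 -0.2916440706347868 0.023038226826672552 [ 0.47314139 -0.31971163  0.02607889] [ 0.52916212 -0.26314636  0.03375336]
base 3791 ((507.83660888671875, -283.1878662109375), (88.75157165527344, 75.96417999267578), 78.95487213134766)
```

View pics/w3.png

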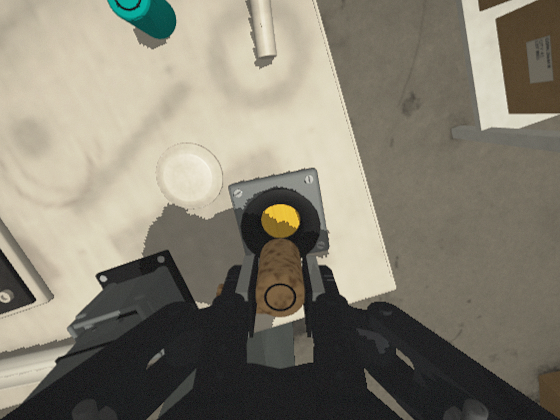

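The cork top is at (280,297) and the holder floor at (281,220). The cork needs to move about +4 mm along tool x, then down.

>>> {"fn": "send_rows", "kwargs": {"rows": [[2,[0.47,0,0],0],[2,[0,0,2],0],[2,[0,0,1.6],0],[2,[0,0,0.6],0],[2,[0,0,0.4],0],[2,[0,0,0],0]]}}

```text
t: 6.02
tool_pos: [0.5042, -0.2936, 0.0432]
tool_rot: [-3.094, 0.545, 0.0]
contact_force: [-0.4, -0.6, -0.7]
opening: 0.023
grip_force: 24.6
```

>>> {"fn": "send_rows", "kwargs": {"rows": [[2,[0,0,0.3],0],[2,[0,0,0.2],0],[2,[0,0,0],0]]}}

```text
t: 6.4
tool_pos: [0.5041, -0.2936, 0.0383]
tool_rot: [-3.094, 0.545, 0.0]
contact_force: [0.1, 0.6, -1.0]
opening: 0.0228
grip_force: 24.6
```

Run:
```python
from corkpose import *
to(.5027,-.293,.036,-20)
o=ctrl.get_obs();im=ctrl.get_image('wrist');pose(im,o);save(im,'w4')
W=cloud(im);m=(abs(W[...,2]-.03)<.004)&(np.hypot(W[...,0]-.5027,W[...,1]+.293)<.045);p=W[m];print(p.min(0),p.max(0))
```

```text
t 6.4 pos [ 0.5041 -0.2936  0.0383] yaw -19.98 tool z [-0.  0. -1.] open 0.0228 grip 24.6 F [ 0.1  0.6 -1. ]
shift cm [-0.16 -0.    0.23] turn 0.02
z pct [0.0132 0.0586 0.0614]
top n [ 0.043 -0.016  0.999] mean [ 0.5026 -0.2925  0.0601] rect [ 502.  -292.3] [23.2 25.8] rel tcp [-0.0015  0.001   0.0218]
[ 0.47218404 -0.31989253  0.02608889] [ 0.52897898 -0.26522097  0.03397152]
```

>>> {"fn": "send_rows", "kwargs": {"rows": [[2,[-0.1,0,0.2],0],[2,[0,0,0.1],0],[2,[0,0,0],0]]}}

```text
t: 6.82
tool_pos: [0.5033, -0.2933, 0.0353]
tool_rot: [3.094, -0.545, 0.0]
contact_force: [0.7, 0.1, -0.3]
opening: 0.0232
grip_force: 24.6
```

>>> {"fn": "send_rows", "kwargs": {"rows": [[2,[0,0,0.1],0],[2,[0,0,0],0]]}}

```text
t: 7.08
tool_pos: [0.5035, -0.2933, 0.0352]
tool_rot: [3.094, -0.545, 0.0]
contact_force: [-2.8, 2.4, 5.1]
opening: 0.0228
grip_force: 25.1
```

It touched down at z 0.0352, exactly the 12 mm floor height. I'll release and lift.

>>> {"fn": "send_rows", "kwargs": {"rows": [[2.8,[0,0,0],0],[3.5,[0,0,0],0],[4.5,[0,0,0],0],[5,[0,0,0],0],[5,[0,0,-2],0],[5,[0,0,-4],0],[5,[0,0,-5],0],[6,[0,0,-3],0],[6,[0,0,0],0]]}}

```text
t: 8.2
tool_pos: [0.5053, -0.2948, 0.1798]
tool_rot: [3.09, -0.544, 0.012]
contact_force: [-0.4, -0.5, -0.3]
opening: 0.0597
grip_force: 0.0
```

Run:
```python
from corkpose import *
to(.471,-.1615,.178,1)
im=ctrl.get_image('wrist');save(im,'w5')
W=cloud(im)
for n,lo,hi,r in(('cork',.05,.064,.03),('rim',.026,.034,.045)):
    m=(W[...,2]>lo)&(W[...,2]<hi)&(np.hypot(W[...,0]-.5027,W[...,1]+.293)<r);p=W[m];print(n,len(p))
    if len(p)>10:
        r=cv2.minAreaRect((p[:,:2]*1000).astype(np.float32));c=p.mean(0);nn=np.linalg.svd(p-c,full_matrices=False)[2][2];print(r,np.median(p[:,2]),nn)
im=ctrl.get_image('top');save(im,'t5');W=cloud(im);m=(W[...,2]>.05)&(W[...,2]<.064)&(np.hypot(W[...,0]-.5027,W[...,1]+.293)<.03);p=W[m];print('top',len(p),p.mean(0) if len(p) else 0)
```

```text
t 8.2 pos [ 0.5053 -0.2948  0.1798] yaw -19.97 tool z [ 0.007 -0.005 -1.   ] open 0.0597 grip 0.0 F [-0.4 -0.5 -0.3]
shift cm [ -7.78 -11.35   0.09] turn -20.97
cork 528
((500.82232666015625, -291.59503173828125), (23.543487548828125, 23.47547721862793), 75.13248443603516) 0.05713504278259765 [ 0.07511304 -0.02636045  0.99682654]
rim 1538
((500.9036865234375, -291.261474609375), (56.398292541503906, 56.323116302490234), 59.64970779418945) 0.030856150278820133 [-0.00516758  0.00316599 -0.99998164]
top 0 0
```

View pics/w5.png

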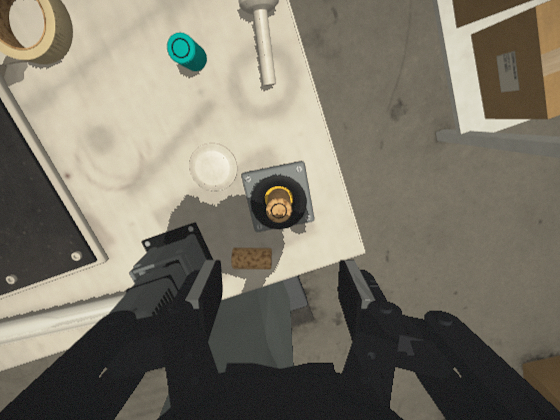

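The cork stands seated and ring up at (279,207), centred in the rim to under 1 mm, with its top near 56–57 mm. Next I check clearance round the meter and go above it.

Run:
```python
from h import *
import pickle
d=pickle.load(open('d0.pkl','rb'));W=cloud(d['top']).reshape(-1,3)
m=(W[:,2]>.12)&(W[:,1]<0.05)&(W[:,1]>-.35)&(W[:,0]>.3)&(W[:,0]<.72);p=W[m]
for y in np.arange(-.35,.05,.05):
    q=p[(p[:,1]>=y)&(p[:,1]<y+.05)]
    if len(q): print(y.round(2),len(q),q.min(0).round(3),q.max(0).round(3))
```

```text
-0.2 355 [ 0.456 -0.184  0.121] [ 0.486 -0.15   0.137]
-0.15 108 [ 0.456 -0.15   0.126] [ 0.485 -0.139  0.138]
-0.05 4149 [ 0.601 -0.041  0.12 ] [ 0.67  -0.     0.459]
-0.0 7967 [0.562 0.    0.12 ] [0.676 0.05  0.541]
```

>>> {"fn": "send_rows", "kwargs": {"rows": [[7,[0,0,-1],-10.4],[7,[0,0,0],-10.4],[7,[0,0,0],0],[7,[0,0,0],0]]}}

```text
t: 8.8
tool_pos: [0.5027, -0.2928, 0.1829]
tool_rot: [-3.14, -0.019, 0.003]
contact_force: [-0.0, 0.1, 0.9]
opening: 0.0698
grip_force: 0.0
```

Run:
```python
from h import *
to(.471,-.1615,.19,1)
```

```text
t 8.8 pos [ 0.5027 -0.2928  0.1829] yaw 0.68 tool z [-0.002  0.001 -1.   ] open 0.0698 grip 0.0 F [-0.   0.1  0.9]
shift cm [ -3.01 -13.17  -0.68] turn -0.32
```

>>> {"fn": "send_rows", "kwargs": {"rows": [[7,[-0.6,-2.63,-0.1],0],[7,[-0.6,-2.63,-0.1],0],[7,[-0.6,-2.63,-0.1],0],[7,[-0.6,-2.63,-0.1],0],[7,[-0.6,-2.63,-0.1],0],[7,[0,0,0],0],[7,[0,0,0],0],[7,[0,0,0],0]]}}

```text
t: 9.8
tool_pos: [0.4715, -0.1629, 0.1892]
tool_rot: [3.141, 0.02, -0.0]
contact_force: [-0.3, -0.4, -0.3]
opening: 0.0702
grip_force: 0.0
```

Run:
```python
from h import *
to(.471,-.1615,.085,1)
im=ctrl.get_image('wrist');save(im,'w6');W=cloud(im)
for n,lo,hi in(('top',.126,.142),('lips',.052,.066),('base',.005,.016)):
    m=((W[...,2]>lo)&(W[...,2]<hi)&(abs(W[...,0]-.471)<.06)&(abs(W[...,1]+.1615)<.055)).astype(np.uint8)
    p=W[m>0];r=cv2.minAreaRect((p[:,:2]*1000).astype(np.float32));print(n,len(p),r,np.median(p[:,2]),p.min(0).round(4),p.max(0).round(4))
```

```text
t 9.8 pos [ 0.4715 -0.1629  0.1892] yaw 0.74 tool z [-0. -0. -1.] open 0.0702 grip 0.0 F [-0.3 -0.4 -0.3]
shift cm [-0.05 -0.14 10.42] turn -0.26
top 2447 ((470.338623046875, -158.8442840576172), (45.423221588134766, 29.642120361328125), 89.28306579589844) 0.1347916996108397 [ 0.4554 -0.1816  0.126 ] [ 0.4852 -0.1362  0.1371]
lips 642 ((477.9057312011719, -159.08409118652344), (56.171756744384766, 30.58814239501953), 88.61997985839844) 0.05880080825218914 [ 0.462  -0.1872  0.052 ] [ 0.4938 -0.131   0.066 ]
base 1043 ((471.3431396484375, -155.90615844726562), (78.56383514404297, 110.12479400634766), 11.360209465026855) 0.007276418579997834 [ 0.422  -0.2165  0.005 ] [ 0.5057 -0.1097  0.0159]
```

View pics/w6.png

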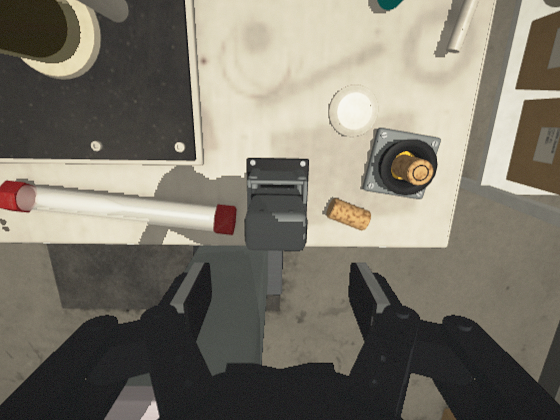

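The wrist view shows the meter at u 245–308, centred between the fingers, with the cork standing in the holder at (420,172). I'll descend straight round the grip patches and close.

>>> {"fn": "send_rows", "kwargs": {"rows": [[7,[0,-0.2,3],1.0],[7,[0,0,3],0],[7,[0,0,2.5],0],[7,[0,0,1.5],0],[7,[0,0,0.4],0],[7,[0,0,0],0],[7,[0,0,0],0]]}}

```text
t: 10.72
tool_pos: [0.4722, -0.1606, 0.0865]
tool_rot: [3.141, -0.005, 0.003]
contact_force: [-0.0, 0.1, -0.8]
opening: 0.07
grip_force: 0.0
```

>>> {"fn": "send_rows", "kwargs": {"rows": [[5.5,[0,0,0],0],[5,[0,0,0],0],[4.6,[0,0,0],0],[4,[0,0,0],0],[4,[0,0,0],0],[4,[0,0,0],0]], "newtons": 60}}

```text
t: 11.48
tool_pos: [0.4716, -0.1602, 0.0857]
tool_rot: [3.141, -0.005, 0.001]
contact_force: [-0.4, 1.2, 3.5]
opening: 0.0432
grip_force: 61.4
```

>>> {"fn": "send_rows", "kwargs": {"rows": [[4,[0,0,-0.5],0],[4,[0,0,-1],0],[4,[0,0,-1.5],0],[4,[0,0,-1.5],0],[4,[0,0,-1.5],0],[4,[0,0,-0.8],0],[4,[0,0,0],0],[4,[0,0,0],0]]}}

```text
t: 12.48
tool_pos: [0.471, -0.16, 0.1527]
tool_rot: [-3.141, 0.005, 0.002]
contact_force: [0.4, 0.5, -3.2]
opening: 0.0436
grip_force: 61.2
```

Run:
```python
from h import *
to(.5025,-.2925,.1535)
im=ctrl.get_image('wrist');save(im,'w7');W=cloud(im)
t=ctrl.get_obs()['tool_pos']
m=(W[...,2]>t[2]+.035)&(W[...,2]<t[2]+.06)&(abs(W[...,0]-t[0])<.03)&(abs(W[...,1]-t[1])<.03)
p=W[m];print('meter top',len(p),cv2.minAreaRect((p[:,:2]*1000).astype(np.float32)),np.median(p[:,2])-t[2])
z=np.median(p[:,2]);q=p[abs(p[:,2]-z)<.004];print(np.linalg.svd(q-q.mean(0),full_matrices=False)[2][2].round(3))
for n,lo,hi,r in(('cork',.054,.060,.03),('rim',.026,.034,.045)):
    m=(W[...,2]>lo)&(W[...,2]<hi)&(np.hypot(W[...,0]-.5027,W[...,1]+.293)<r);p=W[m];print(n,len(p),cv2.minAreaRect((p[:,:2]*1000).astype(np.float32)))
s=ctrl.get_image('side');save(s,'s7')
```

```text
t 12.47 pos [ 0.471  -0.16    0.1527] yaw -0.18 tool z [-0.001  0.001 -1.   ] open 0.0436 grip 61.2 F [ 0.4  0.5 -3.2]
shift cm [ 3.19 13.24 -0.09] turn None
meter top 10686 ((469.5184326171875, -159.9332275390625), (30.819246292114258, 59.975223541259766), 0.02577304281294346) 0.049292658106589254
[ 0.046 -0.     0.999]
cork 704 ((500.61761474609375, -290.9988098144531), (23.62900161743164, 23.694408416748047), 46.189170837402344)
rim 1864 ((500.5832824707031, -291.030517578125), (55.76901626586914, 56.54237365722656), 0.21451689302921295)
```

View pics/s7.png

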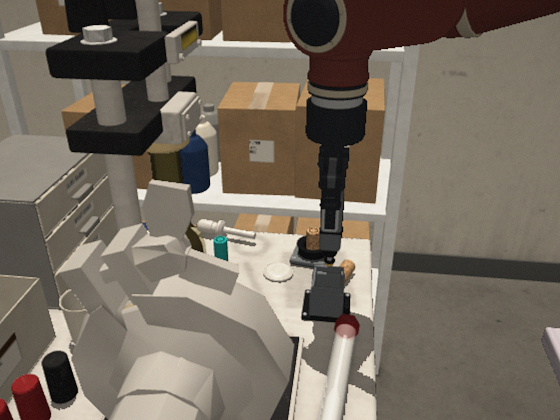

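The side view shows the meter lifted clear of the cradle, hanging plumb at (330,180–240), with the cork standing in the holder at (315,238). I'll move over the ring.

>>> {"fn": "send_rows", "kwargs": {"rows": [[4,[0.31,1.32,0],0],[4,[0.4,1.7,0],0],[4,[0.6,2.6,0],0],[4,[0.6,2.6,0],0],[4,[0.6,2.6,0],0],[4,[0.4,1.6,0],0],[4,[0.2,0.8,0],0],[4,[0,0,0],0],[4,[0,0,0],0],[4,[0,0,0],0]]}}

```text
t: 13.82
tool_pos: [0.502, -0.2918, 0.1533]
tool_rot: [-3.141, 0.004, 0.0]
contact_force: [-0.0, 1.3, -1.7]
opening: 0.0433
grip_force: 61.6
```

Run:
```python
from h import *
to(.5021,-.2922,.132)
for n in('side','wrist'):
    im=ctrl.get_image(n);save(im,n+'8')
    if n=='side':
        W=cloud(im);
        for nm,lo,hi in(('cork',.034,.054),('neck',.088,.114),('head',.078,.086),('housing',.12,.135)):
            m=(W[...,2]>lo)&(W[...,2]<hi)&(np.hypot(W[...,0]-.502,W[...,1]+.292)<.03)
            v,u=np.nonzero(m);p=W[m]
            if len(p): print(nm,len(p),'u',u.min(),u.max(),'v',v.min(),v.max(),'x',np.percentile(p[:,0],[2,98]).round(4),'ymax',np.percentile(p[:,1],98).round(4))
        c=cv2.resize(im['frame'][170:290,250:390],None,fx=5,fy=5,interpolation=cv2.INTER_CUBIC);cv2.imwrite('pics/s8c.png',c[...,::-1])
```

```text
t 13.82 pos [ 0.502  -0.2918  0.1533] yaw -0.13 tool z [-0.  0. -1.] open 0.0433 grip 61.6 F [-0.   1.3 -1.7]
shift cm [0.01 0.04 2.13] turn None
cork 137 u 306 319 v 232 245 x [0.4907 0.5132] ymax -0.2799
neck 123 u 308 320 v 203 216 x [0.4922 0.5112] ymax -0.281
head 6 u 310 317 v 216 218 x [0.4961 0.5074] ymax -0.2872
housing 141 u 305 324 v 192 203 x [0.4867 0.5155] ymax -0.2688
```

View pics/s8c.png

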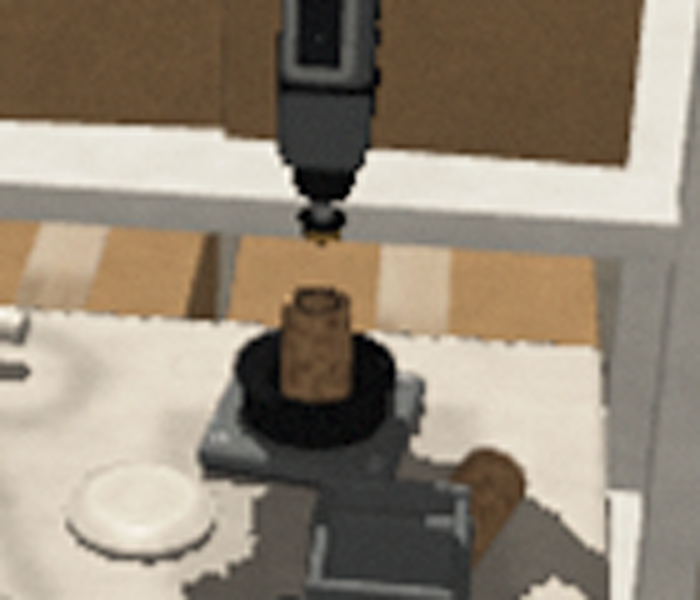

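The side crop shows the head at (320,225) directly above the ring at (318,300). Head and cork centres agree to under 0.5 mm in x and y. I'll lower slowly.

>>> {"fn": "send_rows", "kwargs": {"rows": [[4,[0,0,1],0],[4,[0,0,0.9],0],[4,[0,0,0.5],0],[4,[0,0,0.2],0],[4,[0,0,0],0],[4,[0,0,0],0]]}}

```text
t: 14.68
tool_pos: [0.5023, -0.2926, 0.1276]
tool_rot: [3.141, -0.005, 0.001]
contact_force: [0.6, -0.2, -2.8]
opening: 0.0434
grip_force: 61.7
```

>>> {"fn": "send_rows", "kwargs": {"rows": [[4,[0,0,0.1],0],[4,[0,0,0.1],0],[4,[0,0,0],0],[4,[0,0,0],0]]}}

```text
t: 15.18
tool_pos: [0.5023, -0.2927, 0.1257]
tool_rot: [3.141, -0.005, 0.001]
contact_force: [-0.6, 0.4, -0.6]
opening: 0.0433
grip_force: 61.6
```

>>> {"fn": "send_rows", "kwargs": {"rows": [[4,[0,0,0.1],0],[4,[0,0,0.1],0],[4,[0,0,0],0],[4,[0,0,0],0]]}}

```text
t: 15.68
tool_pos: [0.5022, -0.2926, 0.1235]
tool_rot: [3.141, -0.005, 0.001]
contact_force: [0.4, -0.0, 0.4]
opening: 0.0436
grip_force: 61.6
```

>>> {"fn": "send_rows", "kwargs": {"rows": [[4,[0,0,0.1],0],[4,[0,0,0.1],0],[4,[0,0,0],0],[4,[0,0,0],0]]}}

```text
t: 16.18
tool_pos: [0.5022, -0.2926, 0.1215]
tool_rot: [3.141, -0.005, 0.001]
contact_force: [1.5, 0.6, 2.2]
opening: 0.0432
grip_force: 61.7
```

Run:
```python
from h import *
F=[]
for i in range(8):
    im=ctrl.get_image('side');F.append(ctrl.get_obs()['contact_force'])
print(np.mean(F,0).round(2),np.std(F,0).round(2))
save(im,'s9');to(.502,-.292,.1212)
c=cv2.resize(im['frame'][180:280,260:380],None,fx=6,fy=6,interpolation=cv2.INTER_CUBIC);cv2.imwrite('pics/s9c.png',c[...,::-1])
```

```text
[ 0.51 -0.79  1.3 ] [0.47 0.44 0.44]
t 16.57 pos [ 0.5021 -0.2926  0.1214] yaw -0.18 tool z [ 0. -0. -1.] open 0.0436 grip 61.8 F [ 1.1 -1.2  0.5]
shift cm [-0.01 -0.06  0.02] turn None
```

View pics/s9c.png

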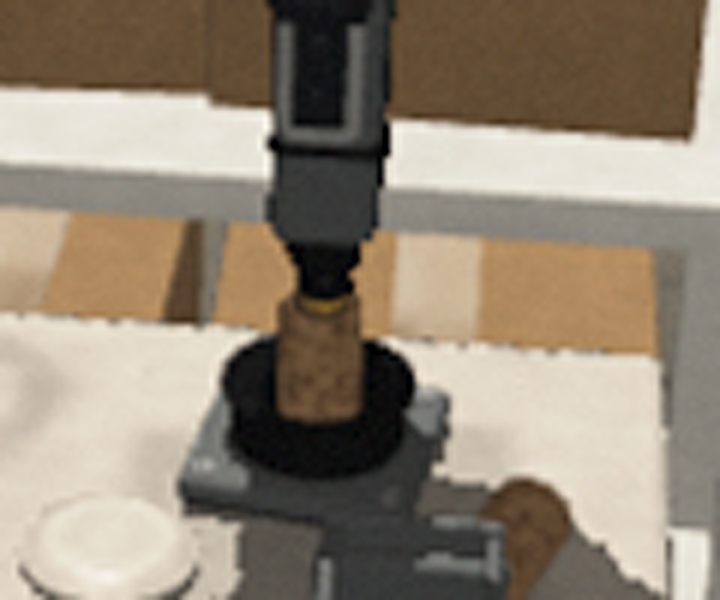

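The head sits on the ring at (328,300) in the crop, with the meter plumb. Subtracting the meter's weight, the push is about 3.5 N. I'll add a little to reach half travel, settle and recheck.

>>> {"fn": "send_rows", "kwargs": {"rows": [[4,[0,-0.05,0.08],0],[4,[0,0,0],0],[4,[0,0,0],0],[4,[0,0,0],0],[4,[0,0,0],0],[4,[0,0,0],0]]}}

```text
t: 17.32
tool_pos: [0.502, -0.292, 0.1205]
tool_rot: [3.142, -0.005, -0.0]
contact_force: [-0.1, -1.0, 1.9]
opening: 0.0434
grip_force: 62.0
```

Run:
```python
from h import *
F=[]
for i in range(10):
    im=ctrl.get_image('side');F.append(ctrl.get_obs()['contact_force'])
print(np.mean(F,0).round(2));to(.502,-.292,.1207)
W=cloud(im)
for nm,lo,hi in(('cork',.034,.054),('neck',.068,.082),('housing',.09,.12)):
    p=W[(W[...,2]>lo)&(W[...,2]<hi)&(np.hypot(W[...,0]-.502,W[...,1]+.292)<.03)]
    print(nm,len(p),np.percentile(p[:,0],[2,98]).round(4),np.percentile(p[:,1],98).round(4))
```

```text
[ 0.34 -1.38  2.2 ]
t 17.82 pos [ 0.5021 -0.292   0.1205] yaw -0.18 tool z [ 0. -0. -1.] open 0.0434 grip 62.0 F [-0.2 -2.   2.6]
shift cm [-0.01  0.   -0.02] turn None
cork 137 [0.4908 0.5135] -0.2798
neck 67 [0.492  0.5104] -0.2808
housing 312 [0.4859 0.5164] -0.269
```

Push is about 4.3 N with the weight subtracted, geometric travel is about 5–6 mm, the head is centred to about 1 mm and everything is still. I'm handing in.

```bash
python3 -c "
from station import ctrl
print(ctrl.finish_job())"
```

```text
the job is handed in; nothing more can be done
None
```

I handed the job in with the ringed cork seated ring up in the holder and the meter held plumb on the ring, pushing at about 4.3 N with the spring roughly half way; no verdict came back.

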